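# Grade the milling balls with the bar sieve

## Task

Grade the mixed milling balls: take the bar sieve by its handle and tilt it back over the black pan until all the small balls have dropped through the rods into the pan, with all the large ones still on the sieve. Then tip the large balls over the pouring lip into the blue dish, and put the empty sieve back in its seat on the pan, level and fully down, without banging or pressing it. Leave the jar, slide box, objective and oil bottle alone, and keep the dish upright and roughly where it stands.

Things in the scene. Friction and masses are not known exactly. Their poses are not given: they have to be found in the camera images.
- pan: Receiver pan for the small balls: black open box, steel trim on its rim, 162 mm (its x) by 146 mm (its y), 58 mm high; walls 3 mm, floor 3 mm. Origin: centre of its underside, on the bench. In its inner corners stand 12 mm square seats, 50 mm high: the sieve sits on them, 8 mm below the rim, with 3 mm play on every side. The pan cannot be shifted.
- sieve: Stainless bar sieve, loose, 0.22 to 0.36 kg, sitting in the pan's mouth: origin 50 mm above the pan's, axes along the pan's within 1 degree. Origin: centre of its underside; x from handle across the tray, y from pouring lip to back wall, z up. Outside 150 mm (x) by 134 mm (y); walls 3 mm thick, 44 mm high at both x ends and at the back (+y), only a low lip at -y.
- sieve_handle (a point): Point on the handle's axis where to hold it: 108 mm from the tray's centre along the sieve's -x, 26 mm above its underside. The handle is a round black bar, 16 mm in diameter, along the sieve's x, from 79 to 179 mm from the tray's centre, free all round: the gripper may lean to either side to take it.
- sieve_rods (a point): Middle of the bar grid (sieve frame: x 0, y 20, z 16.5 mm, top of the rods). 5 mm rods along the sieve's y, from y = -24 to 64 mm, with 18 mm gaps: small balls drop through, large ones ride in the gaps as in grooves. The back wall must go down some 10 to 20 degrees (turning about x) before all balls leave the apron for the rods.
- sieve_apron (a point): Middle of the solid apron between lip and rods where the balls lie at the start (sieve frame: x 0, y -44, z 12.5 mm); it spans y = -64 to -24 mm and falls 4 degrees towards the lip, from z = 14 mm to 11.2 mm.
- sieve_lip (a point): Middle of the top edge of the pouring lip, 3 mm thick (sieve frame: x 0, y -65.5, z 21.5 mm). With the lip side down 15 to 45 degrees the large balls roll off the rods and gather behind the lip; they go over it at some 68 to 78 degrees, or earlier, flung out, if they come down fast.
- dish: Blue round dish for the large balls (loose, 0.6 kg): 180 mm across the rim, 176 mm at the foot, 45 mm high, wall 3 mm, floor 4 mm thick. Origin: centre of its underside. To the left or the right of the pan.
- large1_center (a point): Centre of large milling ball 1 of 3: white ceramic, 25 mm in diameter, 50 g.
- large2_center (a point): Centre of large milling ball 2 of 3: white ceramic, 25 mm in diameter, 50 g.
- large3_center (a point): Centre of large milling ball 3 of 3: white ceramic, 25 mm in diameter, 50 g.
- small1_center (a point): Centre of small milling ball 1 of 5: white ceramic, 15 mm in diameter, 11 g.
- small2_center (a point): Centre of small milling ball 2 of 5: white ceramic, 15 mm in diameter, 11 g.
- small3_center (a point): Centre of small milling ball 3 of 5: white ceramic, 15 mm in diameter, 11 g.
- small4_center (a point): Centre of small milling ball 4 of 5: white ceramic, 15 mm in diameter, 11 g.
- small5_center (a point): Centre of small milling ball 5 of 5: white ceramic, 15 mm in diameter, 11 g.
- jar: Bystander: the emptied milling jar, an open metal cup 86 mm in diameter, 82 mm high. Origin: centre of its underside.
- slidebox: Bystander: green box for microscope slides, 177 mm (its x) by 90 mm, 34 mm high. Origin: centre of its underside.
- objective: Bystander: microscope objective standing upright, chrome with a yellow ring, 28 mm in diameter, 41 mm high. Origin: centre of its underside.
- oil: Bystander: small amber bottle of immersion oil, 34 mm in diameter, 66 mm high. Origin: centre of its underside.
There are look-alikes about, which are no part of the job. Leave any green, pink or purple look-alike of the part that bears large3_center alone.

How it is judged:
On the way, in this order (a step that is already met when the one before it is completed fails the run):
1. all five small balls lie in the pan while all three large ones are still on the sieve (x of small1_center in the frame of pan between -0.078 and 0.078 m and y of small1_center in the frame of pan between -0.071 and 0.071 m and z of small1_center in the frame of pan between 0 and 0.035 m and x of small2_center in the frame of pan between -0.078 and 0.078 m and y of small2_center in the frame of pan between -0.071 and 0.071 m and z of small2_center in the frame of pan between 0 and 0.035 m and x of small3_center in the frame of pan between -0.078 and 0.078 m and y of small3_center in the frame of pan between -0.071 and 0.071 m and z of small3_center in the frame of pan between 0 and 0.035 m and x of small4_center in the frame of pan between -0.078 and 0.078 m and y of small4_center in the frame of pan between -0.071 and 0.071 m and z of small4_center in the frame of pan between 0 and 0.035 m and x of small5_center in the frame of pan between -0.078 and 0.078 m and y of small5_center in the frame of pan between -0.071 and 0.071 m and z of small5_center in the frame of pan between 0 and 0.035 m and x of large1_center in the frame of sieve between -0.073 and 0.073 m and y of large1_center in the frame of sieve between -0.066 and 0.066 m and z of large1_center in the frame of sieve between 0.005 and 0.06 m and x of large2_center in the frame of sieve between -0.073 and 0.073 m and y of large2_center in the frame of sieve between -0.066 and 0.066 m and z of large2_center in the frame of sieve between 0.005 and 0.06 m and x of large3_center in the frame of sieve between -0.073 and 0.073 m and y of large3_center in the frame of sieve between -0.066 and 0.066 m and z of large3_center in the frame of sieve between 0.005 and 0.06 m), for 0.2 s.
2. all three large balls lie in the dish, the small ones still in the pan (horizontal distance between each of large1_center, large2_center, large3_center and dish below 0.08 m and z of large1_center in the frame of dish between 0 and 0.045 m and z of large2_center in the frame of dish between 0 and 0.045 m and z of large3_center in the frame of dish between 0 and 0.045 m and x of small1_center in the frame of pan between -0.078 and 0.078 m and y of small1_center in the frame of pan between -0.071 and 0.071 m and z of small1_center in the frame of pan between 0 and 0.035 m and x of small2_center in the frame of pan between -0.078 and 0.078 m and y of small2_center in the frame of pan between -0.071 and 0.071 m and z of small2_center in the frame of pan between 0 and 0.035 m and x of small3_center in the frame of pan between -0.078 and 0.078 m and y of small3_center in the frame of pan between -0.071 and 0.071 m and z of small3_center in the frame of pan between 0 and 0.035 m and x of small4_center in the frame of pan between -0.078 and 0.078 m and y of small4_center in the frame of pan between -0.071 and 0.071 m and z of small4_center in the frame of pan between 0 and 0.035 m and x of small5_center in the frame of pan between -0.078 and 0.078 m and y of small5_center in the frame of pan between -0.071 and 0.071 m and z of small5_center in the frame of pan between 0 and 0.035 m), for 0.2 s.
At the end, for the whole second after the job is handed in: The five small balls lie in the pan, the three large ones in the dish, and the empty sieve sits on the pan's seats: centred within 6 mm, at seat height within 3 mm, level within 0.05 rad, turned as the pan within 0.12 rad; all at rest and released (all of step 2 and horizontal distance between sieve and pan below 0.006 m and z of sieve in the frame of pan between 0.047 and 0.053 m and angle between sieve's own z axis and vertical below 0.05 rad and angle between the x axis of sieve and the x axis of pan, either way round below 0.12 rad and linear speed of each of sieve, dish below 0.02 m/s and linear speed of each of large1, large2, large3, small1, small2, small3, small4, small5 below 0.03 m/s); the robot touches nothing.
It fails at once if the jar, slide box, objective or oil bottle was shifted by more than 15 mm or tipped (distance of any of jar, slidebox, objective, oil from where it was at the start of the episode above 0.015 m or angle between any of jar, slidebox, objective, oil's own z axis and vertical above 0.25 rad).
It fails at once if the dish was shifted by more than 40 mm or tipped (distance of dish from where it was at the start of the episode above 0.04 m or angle between dish's own z axis and vertical above 0.25 rad).
It fails at once if the sieve was banged or pressed on the pan with more than 40 N (contact force between sieve and pan above 40 N).
It also fails if it takes over 61 s, if anything falls off the work surface, if the arm or the gripper's body presses on something with over 40 N, if the wrist force passes 120 N, or if a joint passes its speed limit or range.

## Robot

A 7-joint arm with a two-finger parallel gripper is mounted at the origin on the work surface. World frame = base frame: x ahead of the robot, y to its left, z up, the work surface at z = 0. Lengths are in m, angles in rad, forces in N, time in s.
With the tool pointing down it reaches from about 0.35 to 0.9 m from the base axis. Payload 8.1 kg.
Tool frame: the origin (TCP) lies between the finger pads; the fingertips stand ahead of it and the grasp point (between the pads) is the TCP (arm.nose_length is the z of the fingertips in the tool frame, in m); z points along the fingers, y is the line along which they close (so a half turn about z gives the same grasp; the last joint's range is limited). The gripper opens to 92 mm and grips with 3 to 60 N. Pads are 19 mm wide; open, the fingers measure 130 mm over their backs; the gripper's body (75 mm by 190 mm) begins 47 mm behind the grasp point.
Start: joints at [1.078, 0.434, 0.025, 1.573, -0.012, 1.134, -0.075], TCP at [0.237, -0.578, 0.246] pointing down, gripper open.
Joint ranges: [-2.62, 2.62], [-0.44, 2.09], [-1.27, 1.32], [0.08, 2.57], [-1.32, 4.46], [0.12, 2], [-2.74, 2.74]. Speed limits (rad/s): [2.22, 2.22, 3.01, 3.01, 3.14, 3.14, 3.14].

## Interface

Orientations are given as a rotation vector (axis times angle).
In Python, from cell import sensors, optics, arm gives the robot as it stands.
- The arm moves only by the tool arm_command, never from a script. Its argument "deltas" is one flat list of numbers, 7 for each row, row after row: the turn, a rotation vector about the world's x, y, z as a fraction of full scale, then the shift along the world's x, y, z as a fraction of full scale, then the finger opening in mm, from 0 to 91.8. In form: [wx, wy, wz, dx, dy, dz, fingers, wx, wy, wz, dx, dy, dz, fingers, ...]. A call has 1 to 20 rows; each row is the pose to reach, as a shift and turn from the pose commanded when the call began; what a row does not reach only later rows make up. Full scale, the value 1, is 1 m for a shift and 90 degrees for a turn. A row lasts 1/10 s, in which the tool goes at most 50 mm and 8.59 degrees, less where a joint would pass 70% of its speed; a pose out of reach is approached as far as the arm can. A call with a number of a shift or a turn outside -1 to 1 is refused whole. A call with a gripper value outside its range is refused whole. The fingers move at their own pace and stop on an object; "force" is the grip in N (left out, the last holds). Time passes only in rows, so rows that repeat a pose let the fingers close. It gives the time, the measured TCP pose, the force, the opening and the grip force at its end, in the units of the state.
- sensors.observe(): the state, without advancing time (a new reading comes with each control period).
- optics.get_image(name): name is "side" or "top" or "wrist"; returns the picture (420x560x3 uint8, blue, green, red); there is no depth.
- optics.calibration(name): a dict with "camera_matrix" (3x3 intrinsics, pixels), "rvec" (rotation vector, rad) and "tvec" (3), from world to camera coordinates, as OpenCV has them. Camera axes: x right, y down, z forward; pixel columns grow to the right and rows downward; lengths in m; the calibration is good to about 2 mm. A picture is of the moment at which its call begins: read the wrist's pose just before it. calibration takes no time and is no camera call; for the wrist camera it gives the pose at the moment of the call.
- arm.sign_off(): hands the job in; it is judged then, once.
The state is a dict: "clock": time; "joints": joint angles; "dq": joint speeds; "joint_efforts": joint torques, N m; "position": TCP position; "ee_rot": TCP orientation; "force": force on the tool from outside, world axes, zero at the start; "ft_torque": the same for the moment, N m; "width": opening from 0.0 (shut) to 1.0 (fully open); "gripper_force": force on a finger pad.
Only numpy, scipy, OpenCV 4.12 (cv2) and the standard library are available. Lean on these libraries where they do the work, as an engineer would, in place of code of your own. Each camera call takes 0.05 s, during which the arm holds its last target. There are 200 camera calls.

## Working session

There is one attempt and no reset: what is moved stays moved. The work goes in short steps, Python scripts to look and compute and a tool call to move; the robot and the scene stay as the last step left them, time stands still between calls to the robot, and variables do not carry over. Pictures are saved under pics/ and viewed, at most 10 in all, crops included, and the job is handed in when it is done.

Besides the shell and the picture viewer there is one more tool, called as a command line: name --argument value ..., lists and objects as JSON in quotes. arm_command: Moves the arm, as the interface text tells. Its arguments: {"type":"object","properties":{"deltas":{"type":"array","items":{"type":"number"}},"force":{"type":"number"}},"required":["deltas"]}

```bash
ls; mkdir -p pics
python3 - <<'E'
from cell import sensors, optics, arm
import cv2,numpy as np
s=sensors.observe();print(s,arm.nose_length)
a=optics.get_image("top");b=optics.get_image("side")
cv2.imwrite("pics/top0.png",a);cv2.imwrite("pics/side0.png",b)
for n in("top","side"):print(optics.calibration(n))
E
```

```text
pics
{'clock': 0.0, 'joints': array([ 1.07839381,  0.43524627,  0.02496363,  1.57405461, -0.01160272,
        1.13397562, -0.075097  ]), 'dq': array([-4.76025007e-04,  2.75884487e-04, -1.17110174e-06,  1.47472906e-03,
       -1.21318190e-03, -3.30144831e-04, -7.88117550e-04]), 'joint_efforts': array([-6.16654706e-04, -6.67851305e+01,  9.84556787e-01, -3.14456642e+01,
       -6.05618418e-02,  4.30347549e-02,  1.64897465e-04]), 'position': array([ 0.23728864, -0.57771304,  0.24494679]), 'ee_rot': array([-3.08068015e+00, -6.08054000e-01,  6.73051731e-04]), 'force': array([-0.92269872,  0.26200114, -0.37332756]), 'ft_torque': array([-0.00512169,  0.04124808, -0.01938173]), 'gripper_force': 0.0, 'width': 0.9993003918184152} 0.019
{'camera_matrix': array([[492.86452476,   0.        , 283.47373438],
       [  0.        , 492.86452476, 215.11208709],
       [  0.        ,   0.        ,   1.        ]]), 'rvec': array([ 2.16214194, -2.14636517,  0.09549674]), 'tvec': array([4.59989729e-05, 6.35667113e-01, 1.11803763e+00])}
{'camera_matrix': array([[463.10685985,   0.        , 282.4568366 ],
       [  0.        , 463.10685985, 208.24143952],
       [  0.        ,   0.        ,   1.        ]]), 'rvec': array([ 2.28138954, -0.32607251,  0.13715802]), 'tvec': array([-0.59906709,  0.18142407,  0.77122939])}
```

View pics/top0.png

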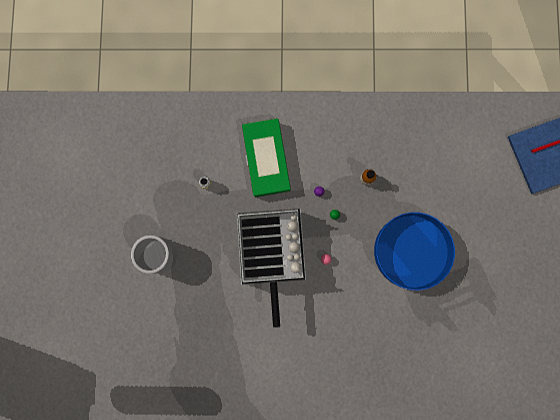

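View pics/side0.png

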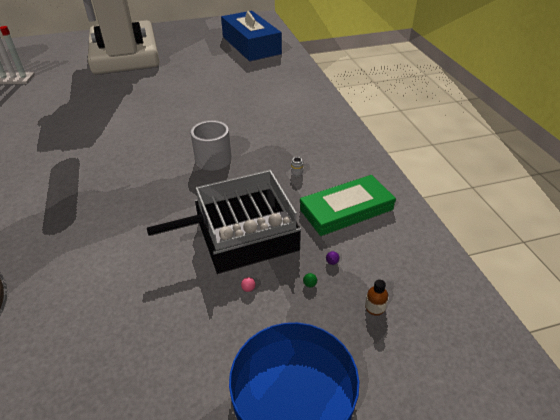

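The top view shows the pan and sieve at about (270,246). The handle runs down to (276,326), towards the robot. The white balls lie along x≈293 on the right, which is the lip side. The dish is at (414,251), with loose pink, green and purple look-alike balls at (327,259), (335,214) and (319,191) on the bench. The eight white balls on the apron are the ones meant. Next I measure.

```bash
cat > h.py <<'E'
import cv2,numpy as np
from cell import sensors,optics,arm
from scipy.spatial.transform import Rotation as R
def ray(n,px,cal=None):
    c=cal or optics.calibration(n);Rm=cv2.Rodrigues(c["rvec"])[0];o=-Rm.T@c["tvec"]
    p=np.atleast_2d(px).astype(float);d=np.c_[p,np.ones(len(p))]@np.linalg.inv(c["camera_matrix"]).T@Rm
    return o,d
def plane(n,px,z,cal=None):
    o,d=ray(n,px,cal);return o+d*((z-o[2])/d[:,2])[:,None]
def proj(n,P,cal=None):
    c=cal or optics.calibration(n);return cv2.projectPoints(np.atleast_2d(P).astype(float),c["rvec"],c["tvec"],c["camera_matrix"],None)[0][:,0]
E
python3 - <<'E'
from h import *
a=cv2.imread("pics/top0.png")
hsv=cv2.cvtColor(a,cv2.COLOR_BGR2HSV)
m=cv2.inRange(hsv,(105,150,60),(125,255,255));m[:,:360]=0;m[:,480:]=0
c=max(cv2.findContours(m,0,1)[0],key=cv2.contourArea);(x,y),r=cv2.minEnclosingCircle(c);print("dish",x,y,r,plane("top",(x,y),.045),plane("top",(x+r,y),.045))
# handle
g=a.max(2);m=(g<40).astype(np.uint8);m[:290]=0;m[345:]=0;m[:,:255]=0;m[:,295:]=0
c=max(cv2.findContours(m,0,1)[0],key=cv2.contourArea);print("handle",cv2.minAreaRect(c))
pts=np.argwhere(m)[:,::-1];P=plane("top",pts[np.isin(pts[:,0],np.arange(255,295))],.078)
l=cv2.fitLine(P[:,:2].astype(np.float32),cv2.DIST_HUBER,0,.01,.01).ravel();print(l,np.degrees(np.arctan2(l[1],l[0])),P.min(0),P.max(0))
print("rough corners",plane("top",[(238,213),(299,209),(304,279),(243,284)],.094))
cr=cv2.resize(a[180:340,220:350],None,fx=4.5,fy=3.7*1.2162,interpolation=cv2.INTER_CUBIC)[:600];cr=cv2.resize(a[195:335,225:345],None,fx=4.2,fy=4.2,interpolation=cv2.INTER_CUBIC)
cv2.imwrite("pics/crop.png",cr)
print("lookalikes",plane("top",[(327,259),(335,214),(319,191)],.0125))
E
```

```text
dish 414.0 251.5 40.3764533996582 [[ 0.55263162 -0.29492376  0.045     ]] [[ 0.5533396  -0.38663964  0.045     ]]
handle ((274.90789794921875, 308.0068664550781), (36.492618560791016, 6.833131313323975), 85.76361083984375)
[0.9964946  0.08365737 0.42456663 0.02084582] 4.7988224 [0.38549661 0.01149272 0.078     ] [0.46388353 0.02997288 0.078     ]
rough corners [[ 0.63323742  0.10463177  0.094     ]
 [ 0.64300022 -0.0309911   0.094     ]
 [ 0.48888037 -0.04269334  0.094     ]
 [ 0.47683365  0.09073303  0.094     ]]
lookalikes [[ 0.53465946 -0.098346    0.0125    ]
 [ 0.64157676 -0.11749389  0.0125    ]
 [ 0.69679019 -0.07941303  0.0125    ]]
```

View pics/crop.png

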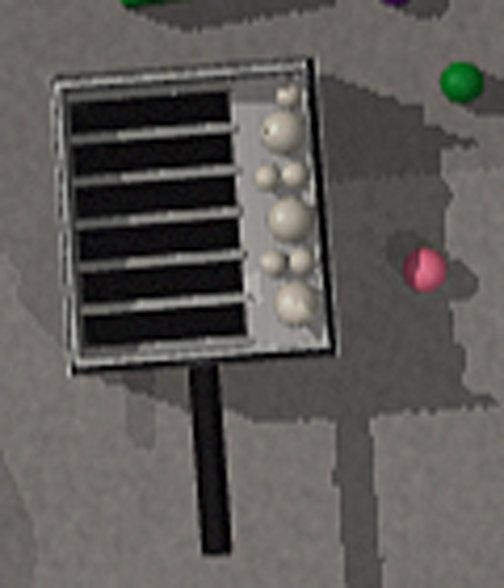

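```bash
cat >> h.py <<'E'
YAW=np.radians(4.8)
def target(phi,flip=0,yaw=YAW):  # tool direction phi deg from straight down towards +y (about sieve x)
    return R.from_euler('z',yaw)*R.from_euler('x',phi,degrees=True)*R.from_euler('x',180,degrees=True)*R.from_euler('z',180*flip,degrees=True)
def go(pos,phi,flip=0,P0=None,R0=None):
    s=sensors.observe()
    P0=s["position"] if P0 is None else P0; R0=R.from_rotvec(s["ee_rot"]) if R0 is None else R0
    w=(target(phi,flip)*R0.inv()).as_rotvec()/(np.pi/2)
    print(np.round(np.r_[w,np.array(pos)-P0],4).tolist())
def lean(): # measured phi / yaw / torsion of the tool
    s=sensors.observe();z=R.from_rotvec(s["ee_rot"]).as_matrix()
    e=(R.from_euler('z',-YAW)*R.from_rotvec(s["ee_rot"])*R.from_euler('x',-180,degrees=True)).as_euler('zyx',degrees=True)
    return np.round(e,2)
E
python3 - <<'E'
from h import *
for f in(0,1): go((.44,-.26,.25),35,f)
print(lean())
s=sensors.observe()
# after that: from (.44,-.26,.25,35) to hover
for ph in(-75,-45): go((.446,.0226,.2),ph,0,np.array([.44,-.26,.25]),target(35))
E
```

```text
[0.3786, 0.0913, -0.1887, 0.2027, 0.3177, 0.005]
[0.1297, -0.5372, 1.7281, 0.2027, 0.3177, 0.005]
[17.53  0.03  0.08]
[-1.2179, -0.1023, 0.0, 0.006, 0.2826, -0.05]
[-0.8858, -0.0744, 0.0, 0.006, 0.2826, -0.05]
```

arm_command --deltas '[0.3786,0.0913,-0.1887,0.2027,0.3177,0.005,60,0.3786,0.0913,-0.1887,0.2027,0.3177,0.005,60,0.3786,0.0913,-0.1887,0.2027,0.3177,0.005,60,0.3786,0.0913,-0.1887,0.2027,0.3177,0.005,60,0.3786,0.0913,-0.1887,0.2027,0.3177,0.005,60,0.3786,0.0913,-0.1887,0.2027,0.3177,0.005,60,0.3786,0.0913,-0.1887,0.2027,0.3177,0.005,60,0.3786,0.0913,-0.1887,0.2027,0.3177,0.005,60,0.3786,0.0913,-0.1887,0.2027,0.3177,0.005,60,0.3786,0.0913,-0.1887,0.2027,0.3177,0.005,60,0.3786,0.0913,-0.1887,0.2027,0.3177,0.005,60]'

```text
clock: 1.2
position: [0.4395, -0.2617, 0.2504]
ee_rot: [-2.531, -0.103, 0.034]
force: [-0.4, -0.3, -0.1]
width: 0.654
gripper_force: 0.0
```

Run:
```python
from h import *
s=sensors.observe();print(s["clock"],s["position"],lean(),s["joints"])
for ph in(-75,-45): go((.446,.0226,.2),ph)
```

```text
1.2 [ 0.43945085 -0.26170544  0.25040772] [-1.200e-01 -2.000e-02  3.488e+01] [ 0.75328779  0.52482003 -0.06635745  1.57475014 -0.39025346  1.49810078
 -0.6807488 ]
[-1.2167, -0.1014, 0.0013, 0.0065, 0.2843, -0.0504]
[-0.8845, -0.0739, 0.0014, 0.0065, 0.2843, -0.0504]
```

arm_command --deltas '[-1.2,-0.1014,0.0013,0.0065,0.2843,-0.05,60,-1.2167,-0.1014,0.0013,0.0065,0.2843,-0.05,60,-1.2167,-0.1014,0.0013,0.0065,0.2843,-0.05,60,-1.2167,-0.1014,0.0013,0.0065,0.2843,-0.05,60,-1.2167,-0.1014,0.0013,0.0065,0.2843,-0.05,60,-1.2167,-0.1014,0.0013,0.0065,0.2843,-0.05,60,-1.2167,-0.1014,0.0013,0.0065,0.2843,-0.05,60,-1.2167,-0.1014,0.0013,0.0065,0.2843,-0.05,60,-1.2167,-0.1014,0.0013,0.0065,0.2843,-0.05,60,-1.2167,-0.1014,0.0013,0.0065,0.2843,-0.05,60,-1.2167,-0.1014,0.0013,0.0065,0.2843,-0.05,60,-1.2167,-0.1014,0.0013,0.0065,0.2843,-0.05,60,-1.2167,-0.1014,0.0013,0.0065,0.2843,-0.05,60,-1.2167,-0.1014,0.0013,0.0065,0.2843,-0.05,60,-1.2167,-0.1014,0.0013,0.0065,0.2843,-0.05,60,-1.2167,-0.1014,0.0013,0.0065,0.2843,-0.05,60]'

```text
out of range: row 2 has -1.2167, outside -1 to 1
```

Run:
```python
from h import *
s=sensors.observe();print(s["clock"],s["position"],lean(),s["joints"])
go((.446,.0226,.17),-45)
```

```text
1.2 [ 0.43945085 -0.26170544  0.25040772] [-1.200e-01 -2.000e-02  3.488e+01] [ 0.75328779  0.52482003 -0.06635745  1.57475014 -0.39025346  1.49810078
 -0.6807488 ]
[-0.8845, -0.0739, 0.0014, 0.0065, 0.2843, -0.0804]
```

arm_command --deltas '[-0.8845,-0.0739,0.0014,0.0065,0.2843,-0.08,40,-0.8845,-0.0739,0.0014,0.0065,0.2843,-0.08,40,-0.8845,-0.0739,0.0014,0.0065,0.2843,-0.08,40,-0.8845,-0.0739,0.0014,0.0065,0.2843,-0.08,40,-0.8845,-0.0739,0.0014,0.0065,0.2843,-0.08,40,-0.8845,-0.0739,0.0014,0.0065,0.2843,-0.08,40,-0.8845,-0.0739,0.0014,0.0065,0.2843,-0.08,40,-0.8845,-0.0739,0.0014,0.0065,0.2843,-0.08,40,-0.8845,-0.0739,0.0014,0.0065,0.2843,-0.08,40,-0.8845,-0.0739,0.0014,0.0065,0.2843,-0.08,40,-0.8845,-0.0739,0.0014,0.0065,0.2843,-0.08,40,-0.8845,-0.0739,0.0014,0.0065,0.2843,-0.08,40]'

```text
clock: 2.4
position: [0.4465, 0.0256, 0.169]
ee_rot: [2.352, 0.107, 0.037]
force: [0.4, 0.5, -0.4]
width: 0.439
gripper_force: 0.0
```

Run:
```python
from h import *
s=sensors.observe();print(s["clock"],s["position"],lean(),s["joints"])
go((.446,.0226,.17),-75)
```

```text
2.4 [0.44651619 0.02557855 0.16898536] [  0.42  -0.   -45.13] [-0.60724519  0.48268437 -0.09230887  2.04365145  0.70334094  1.24380697
 -2.63201265]
[-0.3303, -0.0318, -0.0024, -0.0005, -0.003, 0.001]
```

arm_command --deltas '[-0.3303,-0.0318,-0.0024,0,-0.003,0.001,40,-0.3303,-0.0318,-0.0024,0,-0.003,0.001,40,-0.3303,-0.0318,-0.0024,0,-0.003,0.001,40,-0.3303,-0.0318,-0.0024,0,-0.003,0.001,40,-0.3303,-0.0318,-0.0024,0,-0.003,0.001,40,-0.3303,-0.0318,-0.0024,0,-0.003,0.001,40]'

```text
clock: 3.0
position: [0.4469, 0.0196, 0.1719]
ee_rot: [1.837, 0.069, 0.06]
force: [-0.4, 0.1, 0.0]
width: 0.436
gripper_force: 0.0
```

Run:
```python
from h import *
s=sensors.observe();print(s["clock"],s["position"],lean(),s["joints"])
for f in (0,1):go((.446,.0226,.17),-45,f)
```

```text
3.0 [0.4468697  0.01956819 0.17187415] [ -0.33   0.19 -74.67] [-1.04058865  0.82216992  0.33960747  2.00882412  0.70543641  1.3747364
 -2.72389463]
[0.3283, 0.0297, 0.0037, -0.0009, 0.003, -0.0019]
[0.1426, -1.7197, -1.0029, -0.0009, 0.003, -0.0019]
```

Run:
```python
from h import *
tz=target(-40).as_matrix()[:,2];print(tz)
go(np.array([.446,.0226,.076])-.09*tz,-40)
```

```text
[ 0.05378708 -0.64053326 -0.76604444]
[0.3837, 0.0342, 0.0038, -0.0057, 0.0607, -0.0269]
```

arm_command --deltas '[0.3837,0.0342,0.0038,-0.0057,0.0607,-0.0269,44,0.3837,0.0342,0.0038,-0.0057,0.0607,-0.0269,44,0.3837,0.0342,0.0038,-0.0057,0.0607,-0.0269,44,0.3837,0.0342,0.0038,-0.0057,0.0607,-0.0269,44,0.3837,0.0342,0.0038,-0.0057,0.0607,-0.0269,44,0.3837,0.0342,0.0038,-0.0057,0.0607,-0.0269,44,0.3837,0.0342,0.0038,-0.0057,0.0607,-0.0269,44]'

```text
clock: 3.7
position: [0.4409, 0.0815, 0.1448]
ee_rot: [2.438, 0.104, 0.04]
force: [-0.2, 0.3, -0.0]
width: 0.482
gripper_force: 0.0
```

Run:
```python
from h import *
s=sensors.observe();print(s["clock"],s["position"],lean(),s["joints"])
cal=optics.calibration("wrist");im=optics.get_image("wrist");np.save("wcal.npy",cal,allow_pickle=True)
c=np.array([.5625,.0325]);ex=np.array([np.cos(YAW),np.sin(YAW)])
P=[np.r_[c-ex*d,.076] for d in(.08,.114,.179)]
q=proj("wrist",P,cal);print(q)
cv2.imwrite("pics/w_raw.png",im)
for p in q:cv2.circle(im,tuple(int(v) for v in np.clip(p,-999,999)),3,(0,0,255),1)
cv2.imwrite("pics/w1.png",im)
```

```text
3.7 [0.44089954 0.0815216  0.14480815] [ 1.000e-02 -1.400e-01 -4.021e+01] [-0.89302308  0.50882836  0.21611292  2.02912883  0.52108587  1.102753
 -2.52317296]
[[280.78182073 166.34732581]
 [280.72792339 214.40560881]
 [280.63664287 295.79711002]]
```

View pics/w1.png

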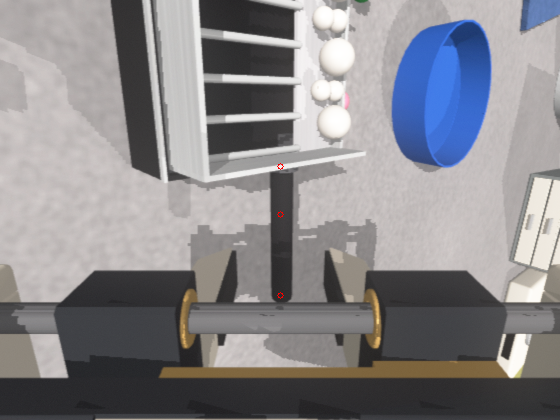

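The wrist view shows the handle at columns 271–293 (centre 282). I predicted 281, so my line is within 1 mm. The fingers straddle the handle at columns 235 and 325. Advancing.

arm_command --deltas '[0,0,0,0.001,-0.012,-0.0138,44,0,0,0,0.002,-0.024,-0.0275,44,0,0.0015,0,0.003,-0.0357,-0.041,44,-0.0,0.0015,0,0.004,-0.0476,-0.0547,44,0.0023,0.0015,0,0.0051,-0.0594,-0.0684,44,0.0023,0.0015,0,0.0051,-0.0594,-0.0684,44,0.0023,0.0015,0,0.0051,-0.0594,-0.0684,44]' --force 5

```text
clock: 4.45
position: [0.4458, 0.0227, 0.0759]
ee_rot: [2.44, 0.107, 0.036]
force: [0.4, -0.2, 0.5]
width: 0.479
gripper_force: 0.0
```

Run:
```python
from h import *
s=sensors.observe();print(s["clock"],s["position"],lean(),s["force"],s["width"])
```

```text
4.45 [0.44577337 0.0227278  0.07592891] [ 2.300e-01 -4.000e-02 -4.006e+01] [ 0.35981448 -0.2067138   0.46584396] 0.47856325653182563
```

Close softly, then firmly.

arm_command --deltas '[0,0,0,0,0,0,10,0,0,0,0,0,0,10,0,0,0,0,0,0,10,0,0,0,0,0,0,10,0,0,0,0,0,0,10,0,0,0,0,0,0,10]' --force 5

```text
clock: 5.05
position: [0.4462, 0.0225, 0.0765]
ee_rot: [2.443, 0.105, 0.039]
force: [-0.7, 1.3, -0.0]
width: 0.169
gripper_force: 5.0
```

arm_command --deltas '[0,0,0,0,0,0,0,0,0,0,0,0,0,0,0,0,0,0,0,0,0]' --force 60

```text
clock: 5.35
position: [0.4462, 0.0224, 0.0765]
ee_rot: [2.443, 0.105, 0.038]
force: [-0.3, 2.1, 2.3]
width: 0.161
gripper_force: 60.0
```

arm_command --deltas '[0,0,0,0,0,0.002,0,0,0,0,0,0,0.005,0,0,0,0,0,0,0.009,0,0,0,0,0,0,0.014,0,0,0,0,0,0,0.019,0,0,0,0,0,0,0.024,0,0,0,0,0,0,0.028,0,0,0,0,0,0,0.03,0,0,0,0,0,0,0.03,0]'

```text
clock: 6.25
position: [0.4462, 0.0222, 0.1067]
ee_rot: [2.443, 0.105, 0.039]
force: [-0.4, 0.9, -5.1]
width: 0.158
gripper_force: 60.2
```

Run:
```python
from h import *
s=sensors.observe();print(s["clock"],s["position"],lean(),s["force"],s["ft_torque"],s["joints"][6])
a=optics.get_image("side");cv2.imwrite("pics/s_lift.png",cv2.resize(a[130:280,120:330],None,fx=3.6,fy=3.6,interpolation=cv2.INTER_CUBIC))
for ph in(-45,-52,-58,-64,-70):go(s["position"]+[0,.006,0],ph)
```

```text
6.25 [0.44615154 0.02220763 0.1067064 ] [  0.08  -0.09 -39.92] [-0.38601075  0.88411829 -5.05609082] [1.60706413 0.61285271 0.00534724] -2.532534645740831
[-0.0561, -0.0047, -0.0014, 0.0001, 0.006, 0.0002]
[-0.1336, -0.0113, -0.0014, 0.0001, 0.006, 0.0002]
[-0.2001, -0.017, -0.0014, 0.0001, 0.006, 0.0002]
[-0.2665, -0.0226, -0.0014, 0.0001, 0.006, 0.0002]
[-0.3329, -0.0283, -0.0014, 0.0001, 0.006, 0.0002]
```

View pics/s_lift.png

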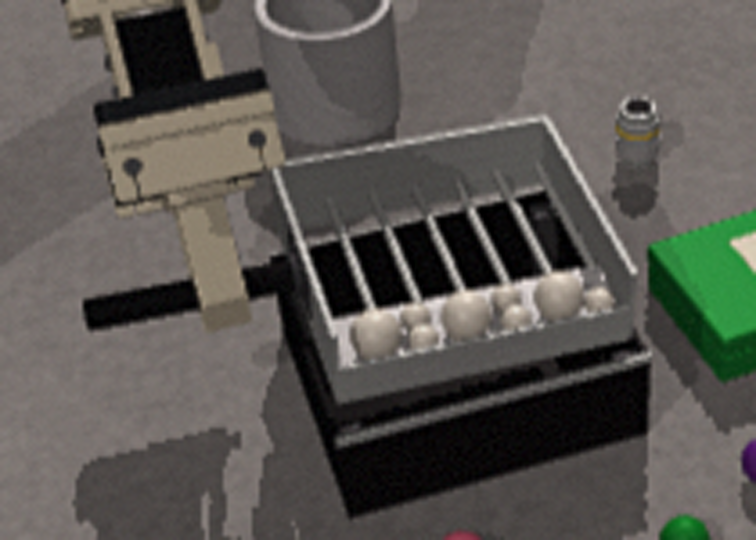

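```bash
cat >> h.py <<'E'
from scipy.optimize import least_squares
def sievepose(tcp,roll,pts,obs,cam="side"): # fit orientation (yaw,pitch,roll deg) of sieve held at tcp, handle dist .1165
    h=np.array([-.1165,0,.026]);pts=np.array(pts);obs=np.array(obs);c=optics.calibration(cam)
    f=lambda e:(proj(cam,(R.from_euler('ZYX',e,degrees=True).apply(pts-h)+tcp),c)-obs).ravel()
    r=least_squares(f,[4.8,0,roll]);return r.x,r.fun.reshape(-1,2)
E
python3 - <<'E'
from h import *
pts=[[-.075,.067,.044],[.075,.067,.044],[.075,-.067,.044],[-.075,-.067,0],[.075,-.067,0]]
obs=np.array([(275,165),(545,118),(635,270),(337,402),(640,343)])/3.6+[120,130]
print(sievepose(sensors.observe()["position"],0,pts,obs))
E
```

```text
(array([ 3.56523073,  3.18248542, -0.81212009]), array([[-0.73195001,  0.18900285],
       [ 1.21646801,  0.27795354],
       [ 1.15173318,  0.32706838],
       [ 0.15242552, -0.06385138],
       [-1.76247225, -1.05285784]]))
```

arm_command --deltas '[-0.02,-0.012,0,0,0.002,0.002,0,-0.04,-0.024,0,0,0.004,0.003,0,-0.055,-0.036,0,0,0.006,0.003,0,-0.07,-0.05,0,0,0.007,0.003,0,-0.085,-0.051,0,0,0.008,0.003,0,-0.1,-0.052,0,0,0.008,0.003,0,-0.115,-0.053,0,0,0.008,0.003,0,-0.13,-0.055,0,0,0.008,0.003,0,-0.145,-0.056,0,0,0.008,0.003,0,-0.16,-0.057,0,0,0.008,0.003,0,-0.175,-0.058,0,0,0.008,0.003,0,-0.19,-0.06,0,0,0.008,0.003,0,-0.205,-0.061,0,0,0.008,0.003,0,-0.22,-0.062,0,0,0.008,0.003,0,-0.24,-0.063,0,0,0.008,0.003,0,-0.255,-0.065,0,0,0.008,0.003,0,-0.265,-0.066,0,0,0.008,0.003,0,-0.265,-0.066,0,0,0.008,0.003,0,-0.265,-0.066,0,0,0.008,0.003,0,-0.265,-0.066,0,0,0.008,0.003,0]'

```text
clock: 8.3
position: [0.4461, 0.03, 0.1096]
ee_rot: [2.021, 0.059, 0.13]
force: [0.4, -0.6, -5.6]
width: 0.158
gripper_force: 60.2
```

Run:
```python
from h import *
s=sensors.observe();print(s["clock"],s["position"],lean(),s["force"],s["ft_torque"],s["joints"][6])
a=optics.get_image("side");b=optics.get_image("top")
f=lambda i:cv2.resize(i,None,fx=3.2,fy=3.2,interpolation=cv2.INTER_CUBIC)
cv2.imwrite("pics/tilt.png",np.hstack([f(a[150:280,190:310]),f(b[195:325,225:345])]))
```

```text
8.3 [0.44610321 0.02995838 0.10962133] [ -2.99  -2.46 -64.26] [ 0.41045137 -0.5911622  -5.5908176 ] [ 1.89934296  0.61003784 -0.00733655] -2.717923804365483
```

View pics/tilt.png

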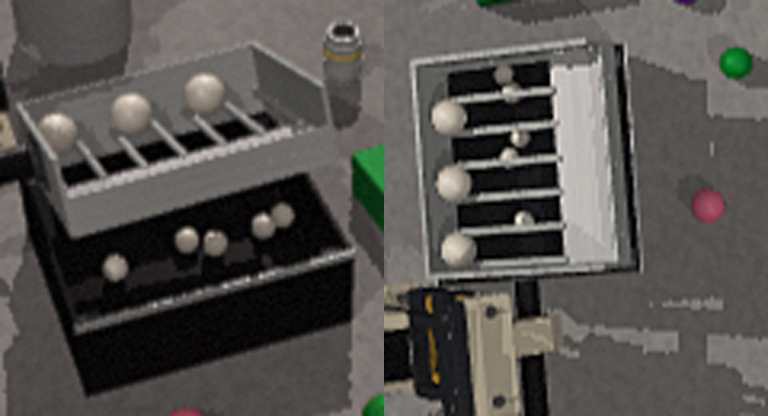

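The side half shows all five small balls on the pan floor, at (115,267), (187,240), (215,243), (263,225) and (283,215). All three large balls sit against the back wall, at (57,132), (131,113) and (204,93). Next is the pour; first I estimate the slip in the grip.

```bash
cat >> h.py <<'E'
def tgt(phi,s,yaw=YAW):return target(phi,0,yaw)*R.from_euler('y',s,degrees=True)
def rows(pos,phis,s):
    o=sensors.observe();R0=R.from_rotvec(o["ee_rot"])
    for p,ph in zip(pos,phis):
        w=(tgt(ph,s)*R0.inv()).as_rotvec()/(np.pi/2);print(np.round(np.r_[w,np.array(p)-o["position"]],3).tolist())
E
python3 - <<'E'
from h import *
o=sensors.observe();T=o["position"];Rt=R.from_rotvec(o["ee_rot"])
P=[[-.075,.067,.044],[.075,.067,.044],[.075,-.067,.044],[-.075,-.067,.044]]
ob=np.array([(44,277),(28,62),(241,45),(256,270)])/3.2+[225,195]
e,r=sievepose(T,-24,P,ob,"top");print(e,r.round(1).tolist())
ob2=np.array([(20,105),(257,43),(70,237)])/3.2+[190,150]
e2,r=sievepose(T,-24,[P[0],P[1],[-.075,-.067,0]],ob2);print(e2,r.round(1).tolist())
for q in(e,e2):
    rel=Rt.inv()*R.from_euler('ZYX',q,degrees=True)
    nom=target(-40).inv()*R.from_euler('z',YAW)
    print((rel*nom.inv()).as_rotvec(degrees=True))
rows([(.446,.03,.18)]*2+[(.425,-.25,.17)]*1,[-64,-64,-62],3)
E
```

```text
[  2.23601979 -12.63401576   7.62166498] [[-0.4, 2.5], [1.3, -1.8], [-0.7, 0.6], [-3.3, 0.7]]
[  4.08313457  -2.30848926 -25.46934855] [[-0.3, -0.1], [0.5, 0.0], [0.3, -0.2]]
[31.27233915  3.37458858  9.01739794]
[-1.33544316 -2.08438369 -0.63025654]
[-0.001, 0.027, 0.02, -0.0, 0.0, 0.07]
[-0.001, 0.027, 0.02, -0.0, 0.0, 0.07]
[0.021, 0.029, 0.02, -0.021, -0.28, 0.06]
```

arm_command --deltas '[0,0,0,0,0,0.008,0,0,0,0,0,0,0.025,0,0,0.008,0.005,0,0,0.045,0,0,0.015,0.01,0,-0.005,0.06,0,0,0.022,0.015,-0.002,-0.015,0.068,0,0,0.027,0.02,-0.005,-0.032,0.07,0,0,0.027,0.02,-0.007,-0.054,0.07,0,0,0.027,0.02,-0.009,-0.079,0.07,0,0,0.027,0.02,-0.011,-0.105,0.07,0,0,0.027,0.02,-0.013,-0.131,0.07,0,0,0.027,0.02,-0.015,-0.157,0.07,0,0,0.027,0.02,-0.017,-0.183,0.07,0,0,0.027,0.02,-0.019,-0.207,0.068,0,0,0.027,0.02,-0.021,-0.229,0.066,0,0,0.027,0.02,-0.021,-0.247,0.064,0,0,0.027,0.02,-0.021,-0.261,0.062,0,0.01,0.028,0.02,-0.021,-0.271,0.06,0,0.02,0.029,0.02,-0.021,-0.278,0.06,0,0.021,0.029,0.02,-0.021,-0.28,0.06,0,0.021,0.029,0.02,-0.021,-0.28,0.06,0]'

```text
clock: 10.4
position: [0.4247, -0.25, 0.1695]
ee_rot: [2.057, 0.118, 0.105]
force: [-0.2, -0.3, -4.8]
width: 0.16
gripper_force: 60.2
```

Run:
```python
from h import *
s=sensors.observe();print(s["clock"],s["position"],lean(),s["force"],s["joints"])
p=(.425,-.25,.16)
ph=[-50,-40,-35,-30,-20,-10,0,10,20]
rows([p]*9,ph,3)
```

```text
10.4 [ 0.42467564 -0.25004815  0.16946395] [-1.000e-02 -2.940e+00 -6.199e+01] [-0.23261435 -0.34640973 -4.79698516] [-0.96094456  0.80356451  0.99089188  2.43002025  1.16922019  0.47713008
 -2.72722113]
[0.133, 0.011, 0.001, 0.0, 0.0, -0.009]
[0.243, 0.02, 0.001, 0.0, 0.0, -0.009]
[0.299, 0.025, 0.001, 0.0, 0.0, -0.009]
[0.354, 0.029, 0.001, 0.0, 0.0, -0.009]
[0.465, 0.039, 0.001, 0.0, 0.0, -0.009]
[0.576, 0.048, 0.0, 0.0, 0.0, -0.009]
[0.686, 0.057, 0.0, 0.0, 0.0, -0.009]
[0.797, 0.066, 0.0, 0.0, 0.0, -0.009]
[0.908, 0.076, 0.0, 0.0, 0.0, -0.009]
```

arm_command --deltas '[0.03,0.0025,0,0,0.006,-0.004,0,0.06,0.005,0,0,0.014,-0.008,0,0.09,0.0075,0,0,0.022,-0.013,0,0.12,0.01,0,0,0.03,-0.018,0,0.15,0.012,0,0,0.037,-0.022,0,0.18,0.015,0,0,0.042,-0.026,0,0.21,0.017,0,0,0.045,-0.029,0,0.24,0.02,0,0,0.045,-0.03,0,0.26,0.0215,0,0,0.045,-0.03,0,0.28,0.023,0,0,0.045,-0.03,0,0.3,0.025,0,0,0.045,-0.03,0,0.315,0.026,0,0,0.045,-0.03,0,0.33,0.027,0,0,0.045,-0.03,0,0.345,0.0285,0,0,0.045,-0.03,0,0.36,0.03,0,0,0.045,-0.03,0,0.375,0.031,0,0,0.045,-0.03,0,0.39,0.032,0,0,0.045,-0.03,0,0.405,0.0335,0,0,0.045,-0.03,0,0.42,0.035,0,0,0.045,-0.03,0,0.42,0.035,0,0,0.045,-0.03,0]'

```text
clock: 12.4
position: [0.424, -0.2052, 0.1396]
ee_rot: [2.72, 0.127, 0.093]
force: [0.3, -0.2, -5.3]
width: 0.158
gripper_force: 60.1
```

Run:
```python
from h import *
s=sensors.observe();print(s["clock"],s["position"],lean(),s["force"],s["joints"])
a=optics.get_image("side");b=optics.get_image("top")
f=lambda i:cv2.resize(i,None,fx=2.2,fy=2.2,interpolation=cv2.INTER_CUBIC)
cv2.imwrite("pics/pour1.png",np.hstack([f(a[200:420,190:370]),f(b[160:380,310:490])]))
ph=[-25,-15,-5,5,15,25,30,35,40]
rows([(.425,-.26,.135)]*9,ph,3)
```

```text
12.4 [ 0.42397298 -0.20523739  0.13964661] [ -0.09  -2.89 -24.07] [ 0.29599329 -0.18451716 -5.29281831] [-0.43002539  0.29381779  0.56358697  2.28987334  0.50875023  0.52408578
 -1.80743679]
[-0.01, -0.002, 0.001, 0.001, -0.055, -0.004]
[0.101, 0.008, 0.001, 0.001, -0.055, -0.004]
[0.212, 0.017, 0.0, 0.001, -0.055, -0.004]
[0.323, 0.026, 0.0, 0.001, -0.055, -0.004]
[0.433, 0.036, 0.0, 0.001, -0.055, -0.004]
[0.544, 0.045, 0.0, 0.001, -0.055, -0.004]
[0.599, 0.049, 0.0, 0.001, -0.055, -0.004]
[0.655, 0.054, 0.0, 0.001, -0.055, -0.004]
[0.71, 0.059, 0.0, 0.001, -0.055, -0.004]
```

View pics/pour1.png

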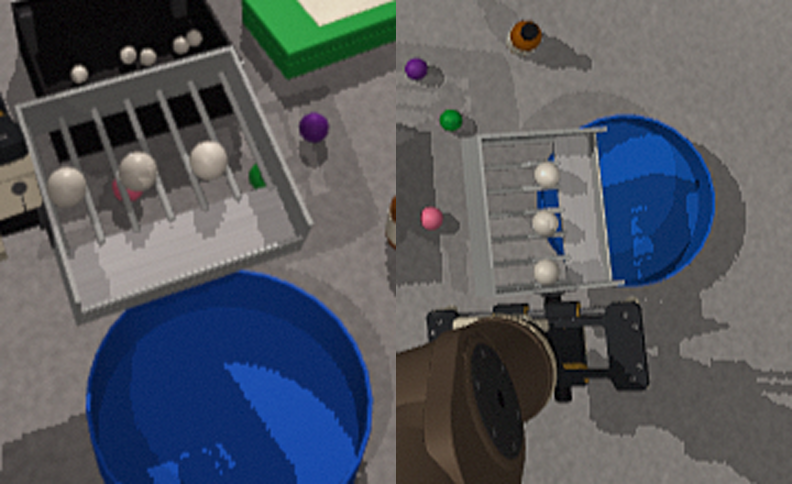

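The large balls are mid-rods and rolling towards the lip, at (545,175), (543,222) and (545,270) in the right half. The lip is over the dish and the small balls are still in the pan. I'm continuing slowly.

arm_command --deltas '[0,0,0,0,0,0,0,0,0,0,0,0,0,0,0,0,0,0,0,0,0,0,0,0,0,0,0,0,0.02,0.001,0,0,0,0,0,0.04,0.002,0,0,0,0,0,0.06,0.004,0,0,0,0,0,0.08,0.006,0,0,0,0,0,0.1,0.008,0,0,0,0,0,0.12,0.01,0,0,0,0,0,0.14,0.011,0,0,0,0,0,0.16,0.013,0,0,0,0,0,0.18,0.015,0,0,-0.002,0,0,0.2,0.016,0,0,-0.004,0,0,0.22,0.018,0,0,-0.007,0,0,0.24,0.02,0,0,-0.01,0,0,0.26,0.021,0,0,-0.013,0,0,0.28,0.023,0,0,-0.016,0,0,0.3,0.025,0,0,-0.018,0,0,0.32,0.026,0,0,-0.02,0,0]'

```text
clock: 14.5
position: [0.4248, -0.2251, 0.1392]
ee_rot: [-3.051, -0.124, -0.075]
force: [-0.5, 0.1, -4.7]
width: 0.158
gripper_force: 60.0
```

Run:
```python
from h import *
s=sensors.observe();print(s["clock"],s["position"],lean(),s["force"],s["joints"])
a=optics.get_image("side");b=optics.get_image("top")
f=lambda i:cv2.resize(i,None,fx=2.2,fy=2.2,interpolation=cv2.INTER_CUBIC)
cv2.imwrite("pics/pour2.png",np.hstack([f(a[200:420,190:370]),f(b[160:380,310:490])]))
rows([(.425,-.265,.135)]*5,[15,25,30,35,40],3)
```

```text
14.5 [ 0.42482914 -0.22509884  0.139225  ] [-0.01 -3.02  4.85] [-0.50459348  0.12823864 -4.68220236] [ 0.27495047  0.33716834  0.22042133  2.05675333 -0.24818409  0.77169289
 -0.82633924]
[0.113, 0.01, 0.002, 0.0, -0.039, -0.004]
[0.224, 0.019, 0.002, 0.0, -0.039, -0.004]
[0.279, 0.023, 0.002, 0.0, -0.039, -0.004]
[0.335, 0.028, 0.002, 0.0, -0.039, -0.004]
[0.39, 0.033, 0.002, 0.0, -0.039, -0.004]
```

View pics/pour2.png

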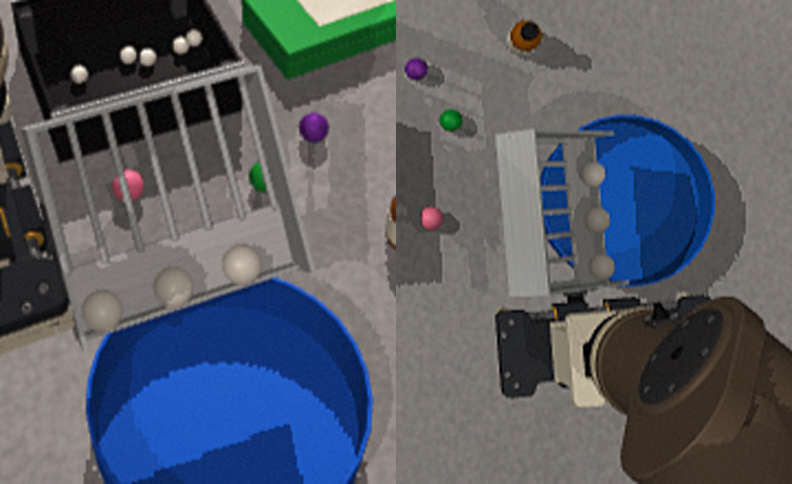

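All three balls rest behind the lip, at (593,173), (598,220) and (602,267). They sit a bit near the robot side of the dish, so I shift +18 mm in x and finish the tip.

arm_command --deltas '[0.02,0.002,0,0.003,-0.002,0,0,0.04,0.003,0,0.007,-0.006,0,0,0.06,0.005,0,0.011,-0.01,0,0,0.08,0.007,0,0.014,-0.014,0,0,0.1,0.009,0,0.017,-0.018,0,0,0.12,0.01,0,0.018,-0.022,0,0,0.14,0.012,0,0.018,-0.026,0,0,0.16,0.014,0,0.018,-0.03,0,0,0.18,0.015,0,0.018,-0.034,0,0,0.2,0.017,0,0.018,-0.037,0,0,0.22,0.019,0,0.018,-0.039,0,0,0.235,0.02,0,0.018,-0.04,0,0,0.25,0.021,0,0.018,-0.04,0,0,0.265,0.022,0,0.018,-0.04,0,0,0.28,0.023,0,0.018,-0.04,0,0,0.295,0.025,0,0.018,-0.04,0,0,0.31,0.026,0,0.018,-0.04,0,0,0.325,0.027,0,0.018,-0.04,0,0,0.34,0.028,0,0.018,-0.04,0,0,0.355,0.03,0,0.018,-0.04,0,0]'

```text
clock: 16.6
position: [0.443, -0.265, 0.1394]
ee_rot: [-2.494, -0.082, -0.031]
force: [-0.9, 0.8, -5.0]
width: 0.16
gripper_force: 60.1
```

arm_command --deltas '[0.02,0.002,0,0,0,0,0,0.04,0.003,0,0,0,0,0,0.06,0.005,0,0,0,0,0,0.08,0.007,0,0,0,0,0,0.08,0.007,0,0,0,0,0,0.08,0.007,0,0,0,0,0]'

```text
clock: 17.2
position: [0.4431, -0.265, 0.1392]
ee_rot: [-2.37, -0.073, -0.022]
force: [-0.3, 0.1, -3.4]
width: 0.158
gripper_force: 60.0
```

Run:
```python
from h import *
s=sensors.observe();print(s["clock"],s["position"],lean(),s["force"],s["joints"])
a=optics.get_image("side");b=optics.get_image("top")
f=lambda i:cv2.resize(i,None,fx=2.2,fy=2.2,interpolation=cv2.INTER_CUBIC)
cv2.imwrite("pics/pour3.png",np.hstack([f(a[200:420,190:370]),f(b[160:380,310:490])]))
```

```text
17.2 [ 0.44305509 -0.26499134  0.13920401] [-0.05 -3.04 44.08] [-0.30730835  0.05477779 -3.41954475] [ 0.71151368  0.72351656  0.09940496  1.62835376 -0.56917621  1.44398415
 -0.43552937]
```

View pics/pour3.png

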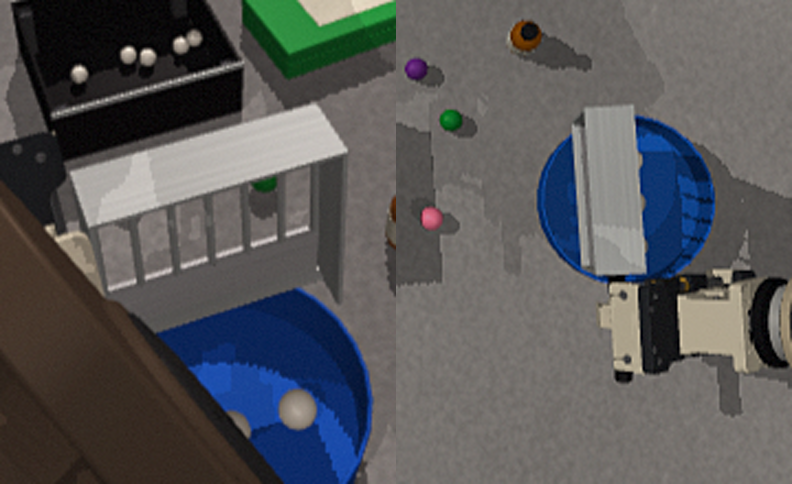

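Run:
```python
from h import *
rows([(.443,-.265,.2),(.445,-.1,.2),(.446,.0223,.15)],[10,-20,-40],2.5)
```

```text
[-0.378, -0.026, 0.003, -0.0, -0.0, 0.06]
[-0.71, -0.053, 0.001, 0.002, 0.165, 0.06]
[-0.931, -0.072, 0.0, 0.003, 0.287, 0.01]
```

arm_command --deltas '[-0.03,-0.002,0,0,0,0.015,0,-0.08,-0.005,0,0,0,0.035,0,-0.14,-0.01,0,0,0,0.052,0,-0.2,-0.014,0,0,0.005,0.06,0,-0.26,-0.018,0,0,0.015,0.06,0,-0.32,-0.022,0,0,0.03,0.06,0,-0.38,-0.026,0,0,0.05,0.06,0,-0.44,-0.032,0,0,0.075,0.06,0,-0.5,-0.037,0,0,0.1,0.06,0,-0.56,-0.042,0,0.001,0.125,0.06,0,-0.62,-0.047,0,0.001,0.15,0.06,0,-0.68,-0.052,0,0.002,0.175,0.06,0,-0.74,-0.056,0,0.002,0.2,0.06,0,-0.8,-0.061,0,0.002,0.225,0.055,0,-0.85,-0.065,0,0.003,0.25,0.045,0,-0.89,-0.068,0,0.003,0.27,0.035,0,-0.92,-0.071,0,0.003,0.282,0.025,0,-0.931,-0.072,0,0.003,0.287,0.015,0,-0.931,-0.072,0,0.003,0.287,0.01,0,-0.931,-0.072,0,0.003,0.287,0.01,0]'

```text
clock: 19.3
position: [0.4456, 0.0221, 0.1492]
ee_rot: [2.442, 0.122, 0.09]
force: [0.5, -0.7, -2.3]
width: 0.159
gripper_force: 60.1
```

Run:
```python
from h import *
s=sensors.observe();print(s["clock"],s["position"],lean(),s["force"],s["joints"])
rows([(.446,.0223,.117)]*2,[-40,-40],2.5)
```

```text
19.3 [0.44556089 0.02205096 0.14924342] [  0.    -2.49 -39.95] [ 0.47889062 -0.73913327 -2.29929458] [-0.71393212  0.44546532  0.08434019  2.11798649  0.66994905  1.0551433
 -2.58343393]
[-0.001, -0.0, 0.0, 0.0, 0.0, -0.032]
[-0.001, -0.0, 0.0, 0.0, 0.0, -0.032]
```

arm_command --deltas '[0,0,0,0,0,-0.01,0,0,0,0,0,0,-0.022,0,0,0,0,0,0,-0.034,0,0,0,0,0,0,-0.042,0,0,0,0,0,0,-0.042,0,0,0,0,0,0,-0.042,0]'

```text
clock: 19.9
position: [0.446, 0.022, 0.1073]
ee_rot: [2.442, 0.121, 0.091]
force: [-0.1, -0.1, -2.8]
width: 0.157
gripper_force: 60.1
```

Run:
```python
from h import *
s=sensors.observe();print(s["clock"],s["position"],lean(),s["force"])
a=optics.get_image("side");b=optics.get_image("top")
cv2.imwrite("pics/side_h.png",a);cv2.imwrite("pics/top_h.png",b)
f=lambda i:cv2.resize(i,None,fx=4,fy=4,interpolation=cv2.INTER_CUBIC)
cv2.imwrite("pics/hover.png",np.hstack([f(a[150:280,190:310]),f(b[195:325,235:315])]))
hs=cv2.cvtColor(b,cv2.COLOR_BGR2HSV);m=cv2.inRange(hs,(0,0,90),(40,90,255));mm=np.zeros_like(m);cv2.circle(mm,(414,251),37,255,-1);m&=mm
n,l,st,ce=cv2.connectedComponentsWithStats(m)
for i in range(1,n):
    if st[i,4]>15:print("dish ball",ce[i],st[i,4],plane("top",ce[i],.0165))
```

```text
19.9 [0.44599977 0.02200006 0.10730769] [-3.0e-02 -2.5e+00 -4.0e+01] [-0.13297292 -0.10290781 -2.75926173]
dish ball [416.33333333 232.44871795] 78 [[ 0.59855902 -0.30818303  0.0165    ]]
dish ball [417.53246753 251.84415584] 77 [[ 0.55299213 -0.3100194   0.0165    ]]
dish ball [418.56626506 271.5060241 ] 83 [[ 0.50719921 -0.31144269  0.0165    ]]
```

View pics/hover.png

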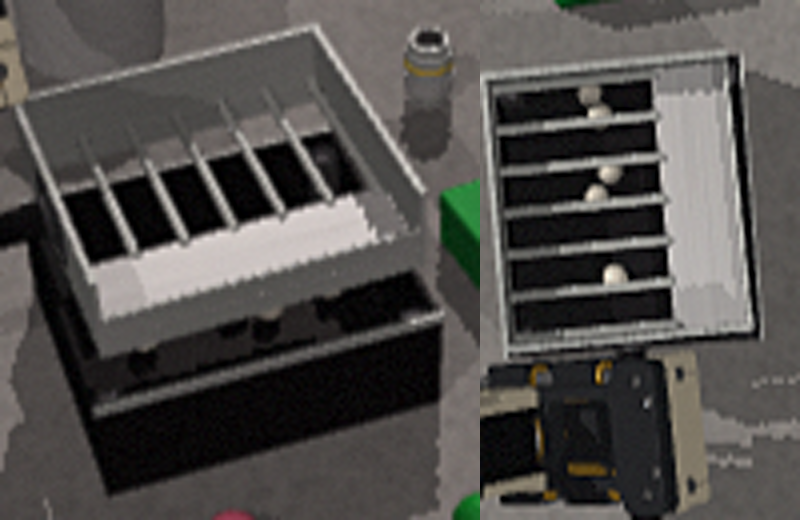

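Run:
```python
from h import *
T=sensors.observe()["position"]
P=[[-.075,.067,.044],[.075,.067,.044],[.075,-.067,.044],[-.075,-.067,0],[.075,-.067,0]]
ob=np.array([(15,105),(318,28),(427,195),(100,357),(415,272)])/4+[190,150]
e,r=sievepose(T,0,P,ob);print("side",e,r.round(1).tolist())
# top: sieve outer top corners, by ray on plane z of the rim (.05+.03+.044)
ot=np.array([(485-480,75),(738-480,55),(760-480,338),(508-480,355)])/4+[235,195]
q=plane("top",ot,.124);print(q[:,:2].round(4).tolist(),q.mean(0));d=q[1]-q[0]
for i,j in((3,0),(2,1)):
    v=q[j]-q[i];print(np.hypot(*v[:2]),np.degrees(np.arctan2(v[1],v[0])))
a=plane("top",np.array([(238,213),(299,209),(304,279),(243,284)]),.094);print(a.mean(0))
```

```text
side [ 6.50756602  1.73542589 -0.49939593] [[-0.5, -1.5], [-0.4, 1.0], [0.5, 0.2], [0.8, 0.1], [2.5, -0.2]]
[[0.6281, 0.1049], [0.6398, -0.0318], [0.4884, -0.0442], [0.4782, 0.0898]] [0.55865012 0.02967917 0.124     ]
0.150685537767636 5.765088220761363
0.15196140014625592 4.692158479894409
[0.56048791 0.03042009 0.094     ]
```

The three large balls lie in the dish, confirmed at x = 0.507, 0.553 and 0.599. The hover view shows the empty sieve over the pan, level within about 2°, with the five small balls seen through the rods. Lowering in steps.

arm_command --deltas '[0,-0.01,0,0,0,-0.005,0,0,-0.01,0,0,0,-0.01,0,0,-0.01,0,0,0,-0.014,0,0,-0.01,0,0,0,-0.018,0,0,-0.01,0,0,0,-0.021,0,0,-0.01,0,0,0,-0.023,0,0,-0.01,0,0,0,-0.025,0,0,-0.01,0,0,0,-0.025,0]'

```text
clock: 20.8
position: [0.4461, 0.0221, 0.0823]
ee_rot: [2.441, 0.114, 0.11]
force: [0.4, 0.2, -3.0]
width: 0.153
gripper_force: 60.0
```

No contact yet. Continuing at 1 mm per row.

arm_command --deltas '[0,0,0,0,0,-0.001,0,0,0,0,0,0,-0.002,0,0,0,0,0,0,-0.003,0,0,0,0,0,0,-0.003,0]'

```text
clock: 21.2
position: [0.4461, 0.0222, 0.0794]
ee_rot: [2.441, 0.114, 0.111]
force: [0.5, -0.9, -4.6]
width: 0.158
gripper_force: 60.0
```

arm_command --deltas '[0,0,0,0,0,-0.001,0,0,0,0,0,0,-0.0015,0,0,0,0,0,0,-0.0015,0]'

```text
clock: 21.5
position: [0.4461, 0.0222, 0.0779]
ee_rot: [2.441, 0.114, 0.111]
force: [-0.0, 0.8, -3.9]
width: 0.161
gripper_force: 60.0
```

arm_command --deltas '[0,0,0,0,0,-0.0007,0,0,0,0,0,0,-0.0014,0,0,0,0,0,0,-0.0014,0,0,0,0,0,0,-0.0014,0]'

```text
clock: 21.9
position: [0.4461, 0.0221, 0.0765]
ee_rot: [2.441, 0.114, 0.111]
force: [-0.1, 0.1, -2.9]
width: 0.157
gripper_force: 60.0
```

Run:
```python
from h import *
s=sensors.observe();print(s["clock"],s["position"],lean(),s["force"],s["ft_torque"])
b=optics.get_image("top");cv2.imwrite("pics/top_s.png",b)
# difference to the initial picture around the tray rim
a=cv2.imread("pics/top0.png").astype(int)
for row in(225,245,265):
    print(row,"t0",a[row,232:250].max(1).tolist(),a[row,292:310].max(1).tolist());print("   t1",b[row,232:250].max(1).tolist(),b[row,292:310].max(1).tolist())
for col in (250,280):
    print(col,a[204:222,col].max(1).tolist(),b[204:222,col].max(1).tolist())
```

```text
21.9 [0.44605001 0.02212271 0.07653038] [ -0.62  -3.21 -40.07] [-0.09370151  0.08737858 -2.93528641] [ 1.19150453  0.47796845 -0.00495764]
225 t0 [105, 104, 109, 109, 100, 127, 101, 166, 47, 63, 2, 12, 11, 11, 8, 7, 11, 9] [175, 165, 144, 127, 105, 93, 108, 0, 13, 108, 71, 69, 65, 66, 68, 71, 70, 71]
   t1 [115, 112, 118, 116, 106, 150, 163, 64, 62, 7, 17, 19, 22, 17, 15, 14, 17, 13] [172, 179, 176, 153, 148, 207, 39, 0, 11, 136, 86, 86, 85, 85, 87, 90, 90, 90]
245 t0 [106, 109, 104, 110, 107, 109, 125, 64, 160, 86, 56, 26, 18, 13, 14, 13, 16, 14] [193, 178, 173, 160, 142, 118, 98, 83, 61, 0, 59, 96, 81, 80, 81, 81, 81, 83]
   t1 [114, 116, 114, 118, 116, 114, 127, 184, 123, 65, 32, 11, 16, 19, 18, 13, 14, 16] [176, 179, 179, 177, 154, 157, 161, 204, 24, 4, 76, 114, 82, 84, 87, 88, 85, 89]
265 t0 [105, 105, 101, 107, 102, 104, 107, 104, 117, 101, 134, 62, 42, 12, 15, 14, 13, 19] [190, 195, 187, 175, 169, 152, 136, 105, 101, 108, 43, 7, 136, 81, 84, 84, 79, 84]
   t1 [114, 113, 112, 114, 113, 111, 113, 106, 151, 179, 76, 60, 30, 18, 19, 19, 18, 19] [182, 170, 170, 178, 183, 180, 162, 156, 143, 182, 19, 11, 145, 87, 92, 91, 88, 90]
250 [106, 105, 103, 107, 107, 106, 107, 101, 64, 117, 155, 61, 66, 93, 67, 7, 15, 18] [113, 112, 110, 113, 116, 114, 114, 110, 62, 80, 139, 109, 80, 116, 102, 14, 15, 20]
280 [104, 102, 104, 102, 104, 88, 62, 115, 119, 39, 74, 103, 91, 112, 110, 135, 167, 165] [112, 111, 110, 111, 108, 91, 93, 136, 101, 95, 134, 135, 129, 127, 128, 123, 147, 181]
```

arm_command --deltas '[0,0,0,0,-0.0008,-0.0005,0,0,0,0,0,-0.0012,-0.001,0,0,0,0,0,-0.0012,-0.001,0,0,0,0,0,-0.0012,-0.001,0]'

```text
clock: 22.35
position: [0.4461, 0.0209, 0.0756]
ee_rot: [2.441, 0.114, 0.111]
force: [0.5, 0.4, -3.6]
width: 0.16
gripper_force: 60.0
```

arm_command --deltas '[0,0,0,0,0,-0.0005,0,0,0,0,0,0,-0.001,0,0,0,0,0,0,-0.001,0,0,0,0,0,0,-0.001,0]'

```text
clock: 22.75
position: [0.4458, 0.0208, 0.0747]
ee_rot: [2.44, 0.114, 0.11]
force: [-2.6, 0.8, 3.2]
width: 0.156
gripper_force: 60.0
```

Seated with about 6 N contact. Relaxing the grip and opening.

arm_command --deltas '[0,0,0,0,0,0,10,0,0,0,0,0,0,10,0,0,0,0,0,0,10]' --force 3

```text
clock: 23.05
position: [0.446, 0.0207, 0.0747]
ee_rot: [2.44, 0.114, 0.11]
force: [-2.5, 0.3, 3.6]
width: 0.17
gripper_force: 3.0
```

arm_command --deltas '[0,0,0,0,0,0,18,0,0,0,0,0,0,22,0,0,0,0,0,0,28,0,0,0,0,0,0,36,0,0,0,0,0,0,44,0,0,0,0,0,0,44,0,0,0,0,0,0,44]'

```text
clock: 23.75
position: [0.4461, 0.021, 0.0745]
ee_rot: [2.441, 0.114, 0.111]
force: [0.9, 0.1, 0.6]
width: 0.477
gripper_force: 0.0
```

Run:
```python
from h import *
s=sensors.observe();print(s["clock"],s["position"],lean(),s["force"],s["width"],-0.1*R.from_rotvec(s["ee_rot"]).as_matrix()[:,2])
```

```text
23.75 [0.44609119 0.02100074 0.0745217 ] [ -0.62  -3.22 -40.06] [0.89868514 0.12267453 0.63001958] 0.4767504780885026 [-0.01097049  0.0635678   0.07641193]
```

arm_command --deltas '[0,0,0,-0.001,0.0064,0.0076,44,0,0,0,-0.003,0.019,0.023,44,0,0,0,-0.006,0.035,0.042,44,0,0,0,-0.009,0.051,0.061,44,0,0,0,-0.02,0.07,0.09,44,0,0,0,-0.05,0.09,0.13,44,0,0,0,-0.09,0.11,0.15,44,0,0,0,-0.1,0.12,0.16,44,0,0,0,-0.1,0.12,0.16,44,0,0,0,-0.1,0.12,0.16,44]'

```text
clock: 24.75
position: [0.3462, 0.1412, 0.2348]
ee_rot: [2.442, 0.115, 0.112]
force: [0.8, -1.0, -0.2]
width: 0.478
gripper_force: 0.0
```

Run:
```python
from h import *
s=sensors.observe();print(s["clock"],s["position"],s["force"])
a0=cv2.imread("pics/top0.png").astype(int);s0=cv2.imread("pics/side0.png").astype(int)
b=optics.get_image("top");c=optics.get_image("side");cv2.imwrite("pics/top_f.png",b);cv2.imwrite("pics/side_f.png",c)
g=lambda x:cv2.cvtColor(x.astype(np.uint8),cv2.COLOR_BGR2GRAY).astype(np.float32)
# tray-edge shifts to the start: phase correlation on patches without balls (back/rods part of tray; handle)
for n,A,B,(y0,y1,x0,x1) in(("top rods",a0,b,(206,290,230,286)),("top handle",a0,b,(290,340,255,295)),("side back",s0,c,(168,222,190,290)),("side lip",s0,c,(232,272,195,305)),("side handle",s0,c,(210,245,140,200))):
    p,q=g(A)[y0:y1,x0:x1],g(B)[y0:y1,x0:x1];print(n,cv2.phaseCorrelate(p.copy(),q.copy(),cv2.createHanningWindow((x1-x0,y1-y0),cv2.CV_32F)))
hs=cv2.cvtColor(b,cv2.COLOR_BGR2HSV);m=cv2.inRange(hs,(0,0,90),(40,90,255));mm=np.zeros_like(m);cv2.circle(mm,(414,251),37,255,-1);m&=mm
n,l,st,ce=cv2.connectedComponentsWithStats(m);print([ (ce[i],st[i,4]) for i in range(1,n) if st[i,4]>15])
P=lambda im:cv2.resize(im,None,fx=4,fy=4)
```

```text
24.75 [0.34620696 0.14117921 0.23480001] [ 0.83421954 -1.03519993 -0.19259209]
top rods ((-0.18898868858350681, 0.22540839094966003), 0.4546289730072022)
top handle ((1.5082551804733377, -0.39390199727116126), 0.9198433327674865)
side back ((-0.22319582195284227, -0.19422932598871867), 0.9290208108336837)
side lip ((0.9814861120760128, -0.08837256883269973), 0.7278943924109141)
side handle ((0.2901283659737359, 0.5894570419035858), 0.9539665946254023)
[(array([416.37974684, 232.49367089]), np.int32(79)), (array([417.53246753, 251.84415584]), np.int32(77)), (array([418.56626506, 271.5060241 ]), np.int32(83))]
```

The edges match the start picture within about 1.5 px, and only a small turn within the play remains. Any corner not fully down would show as 4 px or more. The balls haven't moved and the gripper is clear, so I'm handing in.

```bash
python3 -c "
from cell import arm
print(arm.sign_off())"
```

```text
the job is handed in; nothing more can be done
None
```

The job is handed in at about 25 s of robot time: the five small balls are in the pan, the three large ones are in the dish, and the empty sieve is back in its seat and released. My last pictures agree with this; the hand-in gave no verdict.

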